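# Load the curing lamp and start it

### The arm

A 6-joint arm with a two-finger parallel gripper is mounted at the origin on the work surface. World frame = base frame: x ahead of the robot, y to its left, z up, the work surface at z = 0. Lengths are in m, angles in rad, forces in N, time in s.
With the tool pointing down it reaches from about 0.25 to 0.775 m from the base axis. Payload 4 kg.
Tool frame: the origin (TCP) lies midway between the tips of the shut fingers; the grasp point (between the pads) lies 19 mm behind it; z points along the fingers, y is the line along which they close (so a half turn about z gives the same grasp; the last joint's range is limited). The gripper opens to 94 mm and grips with 3 to 60 N. Pads are 16 mm wide; open, the fingers measure 119 mm over their backs; the gripper's body (75 mm by 177 mm) begins 78 mm behind the grasp point.
Start: joints at [-1.409, 0.087, 1.371, -0, 1.684, -0.103], TCP at [0.144, -0.531, 0.206] pointing down, gripper open.
Joint ranges: [-3.1, 3.1], [-0.76, 2.03], [0.27, 2.55], [-1.08, 4.22], [0.17, 2.65], [-2.57, 2.57]. Speed limits (rad/s): [2.79, 2.79, 3.14, 3.14, 3.14, 3.14].

### API

Orientations are given as [roll, pitch, yaw] about the fixed x, y, z axes, in that order (R = Rz(yaw) Ry(pitch) Rx(roll)).
In Python, from bench import robot gives the robot as it stands. The module is installed in compiled form; this text tells all that it offers.
- The arm moves only by the tool arm_command, never from a script. Its argument "targets" is a list of rows, each a list of 4 numbers: the shift along the world's x, y, z as a fraction of full scale, then the turn about the world's z as a fraction of full scale. A call has 1 to 8 rows; each row is the pose to reach, as a shift and turn from the pose commanded when the call began; what a row does not reach only later rows make up. Full scale, the value 1, is 0.5 m for a shift and 120 degrees for a turn. A row lasts 1/12 s, in which the tool goes at most 41.7 mm and 7.16 degrees, less where a joint would pass 70% of its speed; a pose out of reach is approached as far as the arm can. A call with a number of a shift or a turn outside -1 to 1 is refused whole. A call with a gripper value outside its range is refused whole. "claw" is the closure, from 0 (fully open) to 1 (shut), set as the call begins (left out, the last holds). The fingers move at their own pace and stop on an object; the grip force is fixed at half the most. Time passes only in rows, so rows that repeat a pose let the fingers close. It gives the time, the measured TCP pose, the force, the opening and the grip force at its end, in the units of the state.
- robot.get_obs(): the state, without advancing time (a new reading comes with each control period).
- robot.snapshot(name): name is "side" or "top"; returns the picture (480x640x3 uint8, red, green, blue); there is no depth.
- robot.camera_info(name): a dict with "vfov" (degrees; the focal length in pixels is half the picture's height over the tangent of half this angle, whatever the lens; pixels are square), "cx", "cy" (the principal point, pixels), "k1" (the pictures are not rectified: a ray, as slopes to the right and down, at radius r is drawn at 1 + k1 r^2 times it, then the intrinsics apply), "extrinsics" (4x4, takes a point from camera to world coordinates). Camera axes: x right, y up, looking along -z (the intrinsics and any distortion apply to the point x, -y, -z); pixel columns grow to the right and rows downward; lengths in m; the calibration is good to about 2 mm. A picture is of the moment at which its call begins. camera_info takes no time and is no camera call.
- robot.close_job(): hands the job in; it is judged then, once.
The state is a dict: "time": time; "joint_positions": joint angles; "qvel": joint speeds; "joint_torque": joint torques, N m; "tool_pos": TCP position; "ee_rot": TCP orientation; "wrist_force": force on the tool from outside, world axes, zero at the start; "wrist_torque": the same for the moment, N m; "width": finger opening in m; "finger_force": force on a finger pad.
Only numpy, scipy, OpenCV 4.12 (cv2) and the standard library are available. Lean on these libraries where they do the work, as an engineer would, in place of code of your own. Each camera call takes 0.05 s, during which the arm holds its last target. There are 200 camera calls.

### The job

Take the painting stick that carries the resin helmet out of the wooden drying stand, put its rod down through the eyelet of the curing lamp until its collar rests flat on the eyelet, and let go. Then press the lamp's start button, on the sloping console under the lamp bar, fully down and release it. Leave the other two sticks standing where they are.

Things in the scene. Friction and masses are not known exactly. Their poses are not given: they have to be found in the camera images.
- helmet: The stick to load: a domed helmet with a small brim, 25 mm wide and 19 mm tall, on a painting stick: steel rod 6 mm thick, 38 mm long, round lower end; wooden collar disc 34 mm wide, 5 mm thick; upright cork grip 26 mm in diameter, 36 mm tall (43 to 79 mm above the rod end); grey resin part on top. 98 mm tall overall. Origin at the rod's lower end, z up along the rod.
- helmet_collar (a point): Centre of the underside of the helmet stick's collar, 38 mm above the rod's lower end, z up along the rod.
- canister: Leave alone: a slim upright canister, 10 mm wide and 32 mm tall, on a painting stick: steel rod 6 mm thick, 38 mm long, round lower end; wooden collar disc 34 mm wide, 5 mm thick; upright cork grip 26 mm in diameter, 36 mm tall (43 to 79 mm above the rod end); grey resin part on top. Origin at the rod's lower end.
- forearm: Leave alone: a bent arm about 22 mm long, 8 mm thick and 30 mm tall, on a painting stick: steel rod 6 mm thick, 38 mm long, round lower end; wooden collar disc 34 mm wide, 5 mm thick; upright cork grip 26 mm in diameter, 36 mm tall (43 to 79 mm above the rod end); grey resin part on top. Origin at the rod's lower end.
- stand: Fixed wooden drying stand, 60 x 200 x 45 mm (x, y, z), with three upright 9 mm through holes in a row along its y, 66 mm apart, the middle one at its centre. A stick stands in each hole with its collar on the stand's top face. Origin at the centre of the underside.
- station: Fixed curing lamp, base 175 x 280 x 14 mm, front to its -x. Origin on the table under the middle of the console (120 mm wide, sloping 25 degrees down to the front, start button at its middle). A lamp bar spans y +-140 mm above and just behind the button (x 8 to 56, z 176 to 202 mm) on end posts (y +-125, x 45): a gripper pointing straight down on the button strikes it. Eyelet at x -75, y -85 mm.
- eyelet (a point): Centre of the upper mouth of the eyelet: an upright 9 mm through hole in an aluminium bracket 36 x 36 mm and 12 mm thick, its top 70 mm above the table, open below (base plate 56 mm below the top). Axes as the station's, z up along the hole.
- start_top (a point): Centre of the top of the start button, a grey disc 28 mm in diameter in a black 44 mm housing that stands 12 mm off the console; the top stands 10 mm above the housing and moves with the button. z points outward along the press axis, 25 degrees from vertical towards the station's front; x as the station's x, tilted.
- start (a joint): Start button travel: 0 up, 0.006 m fully down; springs back, about 5 N when fully down.
There are look-alikes about, which are no part of the job. What is shaped like the helmet but blue or red is not meant.

How it is judged:
By the outcome, as a careful person would: the job done as asked, in the order asked, and still so for the second after the job is handed in, with the robot touching nothing.
It also fails if it takes over 51 s, if anything falls off the work surface, if the arm or the gripper's body presses on something with over 40 N, if the wrist force passes 120 N, or if a joint passes its speed limit or range.

## Working session

There is one attempt and no reset: what is moved stays moved. The work goes in short steps, Python scripts to look and compute and a tool call to move; the robot and the scene stay as the last step left them, time stands still between calls to the robot, and variables do not carry over. Pictures are saved under pics/ and viewed, at most 10 in all, crops included, and the job is handed in when it is done.

Besides the shell and the picture viewer there is one more tool, called as name([rows], argument=value, ...), one row to a line, values as JSON. arm_command: Moves the arm, as the interface text tells. Shift numbers are shares of 0.5 m and turn numbers shares of 120 degrees, none past 1 either way. Its arguments: {"type":"object","properties":{"targets":{"type":"array"},"claw":{"type":"number"}},"required":["targets"]}

```bash
mkdir -p pics && cat > h.py <<'E'
import numpy as np, cv2
from bench import robot
def info(n):
    c=robot.camera_info(n); f=240/np.tan(np.radians(c['vfov'])/2); return c,f,np.array(c['extrinsics'])
def ray(n,u,v):
    c,f,E=info(n); K=np.array([[f,0,c['cx']],[0,f,c['cy']],[0,0,1.]])
    p=cv2.undistortPointsIter(np.array([[[u,v]]],float),K,np.array([c['k1'],0,0,0.]),None,None,(3,100,1e-12))[0,0]
    return E[:3,3],E[:3,:3]@np.array([p[0],-p[1],-1.])
def onz(n,u,v,z):
    o,d=ray(n,u,v); return o+d*(z-o[2])/d[2]
def proj(n,P):
    c,f,E=info(n); q=E[:3,:3].T@(np.array(P)-E[:3,3]); s=np.array([q[0],-q[1]])/-q[2]
    s=s*(1+c['k1']*(s@s)); return s*f+[c['cx'],c['cy']]
def two(pa,pb):
    (o1,d1),(o2,d2)=ray('top',*pa),ray('side',*pb)
    t=np.linalg.lstsq(np.c_[d1,-d2],o2-o1,rcond=None)[0]
    a,b=o1+d1*t[0],o2+d2*t[1]; return (a+b)/2,np.linalg.norm(a-b)
def snap(n,f):
    im=robot.snapshot(n); cv2.imwrite('pics/'+f,im[:,:,::-1]); return im
E
python3 - <<'E'
from h import *
for n in('top','side'):
    snap(n,n+'0.png'); c=robot.camera_info(n); print(n,c['vfov'],c['cx'],c['cy'],c['k1'],np.round(c['extrinsics'],3).tolist())
o=robot.get_obs(); print(o)
E
```

```text
top 47.53753979776254 329.217656321011 237.06201395401132 -0.035381898628859945 [[-0.023, 0.983, -0.182, 0.389], [-1.0, -0.023, 0.0, -0.09], [-0.004, 0.182, 0.983, 0.952], [0.0, 0.0, 0.0, 1.0]]
side 48.40728238886078 320.9567844513799 237.48706028623644 0.0464881638975718 [[-0.986, 0.122, -0.116, 0.443], [-0.168, -0.646, 0.744, 0.658], [0.016, 0.753, 0.658, 0.718], [0.0, 0.0, 0.0, 1.0]]
{'time': 0.1, 'joint_positions': array([-1.40911723e+00,  8.78718229e-02,  1.37206912e+00, -1.81218212e-05,
        1.68356072e+00, -1.03142050e-01]), 'qvel': array([ 5.11145606e-04, -1.08214692e-04, -3.63291442e-03,  1.24860374e-03,
        7.40597651e-05,  1.06849095e-04]), 'joint_torque': array([ 2.03300769e-03, -3.41252840e+01, -3.03300834e+01,  7.20197009e-02,
        3.04408895e-02, -9.76221872e-05]), 'tool_pos': array([ 0.14384598, -0.53036792,  0.20444351]), 'ee_rot': array([-3.13969193e+00, -1.78635549e-04,  2.64818957e-01]), 'wrist_force': array([-0.21257437, -0.9162049 , -0.34530672]), 'wrist_torque': array([ 0.03956238, -0.00476755,  0.0275349 ]), 'finger_force': 0.0, 'width': 0.09393402810632047}
```

View pics/top0.png

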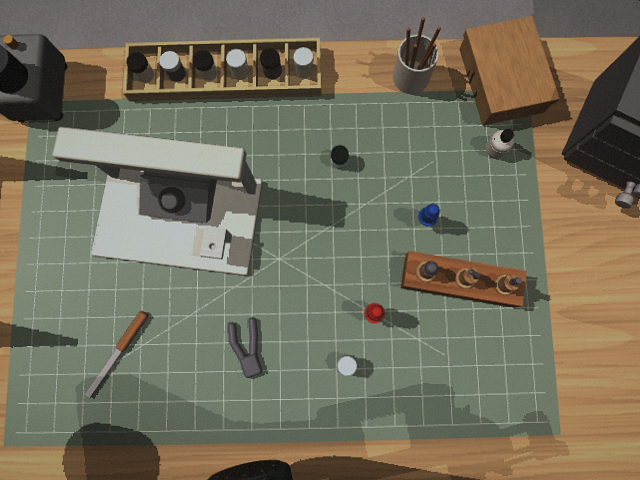

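View pics/side0.png

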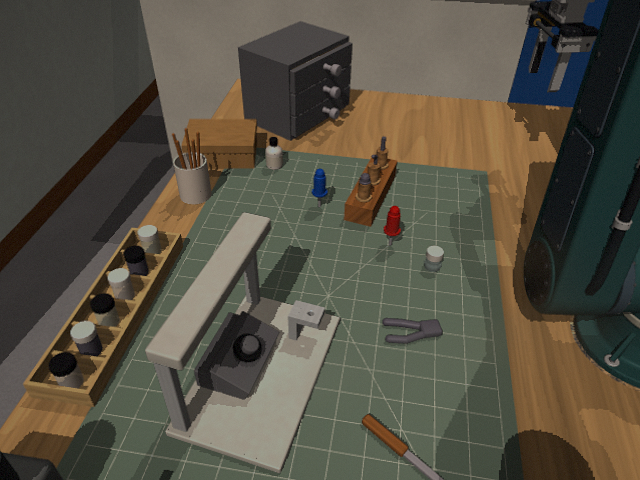

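The top view shows the stand at about (465,280), with sticks at (429,270), (468,276) and (510,283). The eyelet is near (211,245) and the button near (172,200). In the side view the sticks are at (365,185), (375,165) and (383,150), the eyelet near (311,313) and the button near (248,347). I'll zoom in next.

```bash
python3 - <<'E'
from h import *
t=cv2.imread('pics/top0.png'); s=cv2.imread('pics/side0.png')
def c(im,x,y,w,h): return cv2.resize(im[y:y+h,x:x+w],(400,300),interpolation=cv2.INTER_CUBIC)
a=np.vstack([np.hstack([c(t,400,235,133,100),c(s,320,130,133,100)]),np.hstack([c(t,140,170,133,100),c(s,210,280,133,100)])])
cv2.imwrite('pics/z.png',a)
E
```

```text
(no output)
```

View pics/z.png

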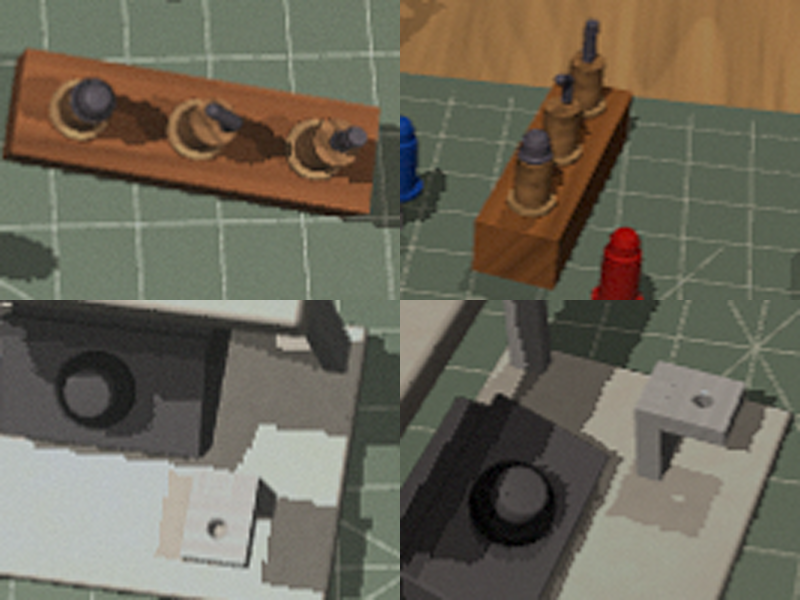

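```bash
python3 - <<'E'
from h import *
P={'eyelet':((212.2,246.1),(310.7,313.6)),'btn':((169.3,201.6),(251.6,344.2)),'helmet':((431.3,267.9),(365.3,178.5)),'collar':((427.6,270.9),(364.0,196.5)),
 'bargap_R':((245,153),(268,222)),'barfront_L':((55,155),(157,358))}
for k,(a,b) in P.items():
    p,e=two(a,b); print(k,np.round(p,4),round(e,4))
print('eye z.07',[np.round(onz(n,*P['eyelet'][i],.07),4) for i,n in enumerate(('top','side'))])
print('collar z.05',[np.round(onz(n,*P['collar'][i],.05),4) for i,n in enumerate(('top','side'))])
print('helm z.097',[np.round(onz(n,*P['helmet'][i],.097),4) for i,n in enumerate(('top','side'))])
# other sticks' collars in top & stand corners z=.045
for q in[(201,128),(318,148)]: print('col',np.round(onz('top',400+q[0]/3.0075,235+q[1]/3.0075,.05),4))
for q in[(27,50),(379,107),(368,213),(8,157)]: print('corner',np.round(onz('top',400+q[0]/3.0075,235+q[1]/3.0075,.045),4))
# bar top front edge at z .202
for q in[(53,155),(243,181),(59,128),(245,150)]: print('bar',np.round(onz('top',*q,.202),4))
E
```

```text
eyelet [0.5433 0.1037 0.0648] 0.0009
btn [0.6208 0.1779 0.0636] 0.0001
helmet [ 0.4955 -0.2517  0.0896] 0.0009
collar [ 0.4958 -0.2541  0.0421] 0.0004
bargap_R [0.6418 0.0301 0.1877] 0.0333
barfront_L [0.6751 0.3143 0.1942] 0.0247
eye z.07 [array([0.542 , 0.1026, 0.07  ]), array([0.543, 0.108, 0.07 ])]
collar z.05 [array([ 0.4951, -0.2527,  0.05  ]), array([ 0.495 , -0.2434,  0.05  ])]
helm z.097 [array([ 0.4942, -0.2503,  0.097 ]), array([ 0.4953, -0.2411,  0.097 ])]
col [ 0.4824 -0.3174  0.05  ]
col [ 0.4697 -0.3816  0.05  ]
corner [ 0.529 -0.224  0.045]
corner [ 0.4921 -0.4193  0.045 ]
corner [ 0.4335 -0.4081  0.045 ]
corner [ 0.4694 -0.2105  0.045 ]
bar [0.6593 0.3097 0.202 ]
bar [0.6125 0.0312 0.202 ]
bar [0.7008 0.3039 0.202 ]
bar [0.659  0.0286 0.202 ]
```

```bash
python3 - <<'E'
from h import *
t=cv2.imread('pics/top0.png'); s=cv2.imread('pics/side0.png')
a=np.hstack([cv2.resize(t[120:280,45:265],(396,288),interpolation=cv2.INTER_CUBIC),cv2.resize(s[205:365,145:345],(396,317),interpolation=cv2.INTER_CUBIC)[:288]])
b=np.hstack([cv2.resize(t[225:265,190:230],(400,300),interpolation=cv2.INTER_CUBIC),cv2.resize(s[295:335,285:335],(396,300),interpolation=cv2.INTER_CUBIC)])[:,:792]
cv2.imwrite('pics/z2.png',np.vstack([a,b]))
E
```

```text
(no output)
```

View pics/z2.png

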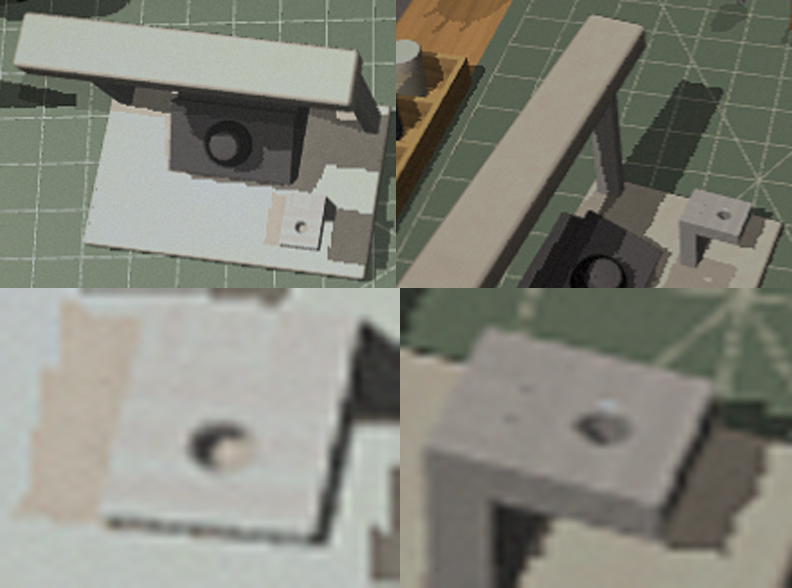

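```bash
python3 - <<'E'
from h import *
t=cv2.imread('pics/top0.png'); s=cv2.imread('pics/side0.png')
def c(im,x,y,w=80,h=60): return cv2.resize(im[y:y+h,x:x+w],(400,300),interpolation=cv2.INTER_CUBIC)
a=np.vstack([np.hstack([c(s,350,195,100,75),c(s,260,130,100,75)]),np.hstack([c(t,330,290,100,75),c(s,520,0,110,82)])])
cv2.imwrite('pics/z3.png',a)
for k,(p,q) in {'redtop':((374.5,312),(394,208)),'bluetop':((432,210),(319.5,171)),'whitecap':((347,365),(434.5,252)),'dropper':((507,135),(273,142)),'blackcap':((340,154),(273,142))}.items():
    p,e=two(p,q); print(k,np.round(p,4),round(e,4))
E
```

```text
redtop [ 0.4294 -0.1583  0.0939] 0.0041
bluetop [ 0.5909 -0.258   0.0911] 0.0031
whitecap [ 0.3452 -0.1146  0.0346] 0.0013
dropper [ 0.7272 -0.4021  0.0596] 0.0006
blackcap [ 0.6425 -0.1073  0.241 ] 0.0124
```

View pics/z3.png

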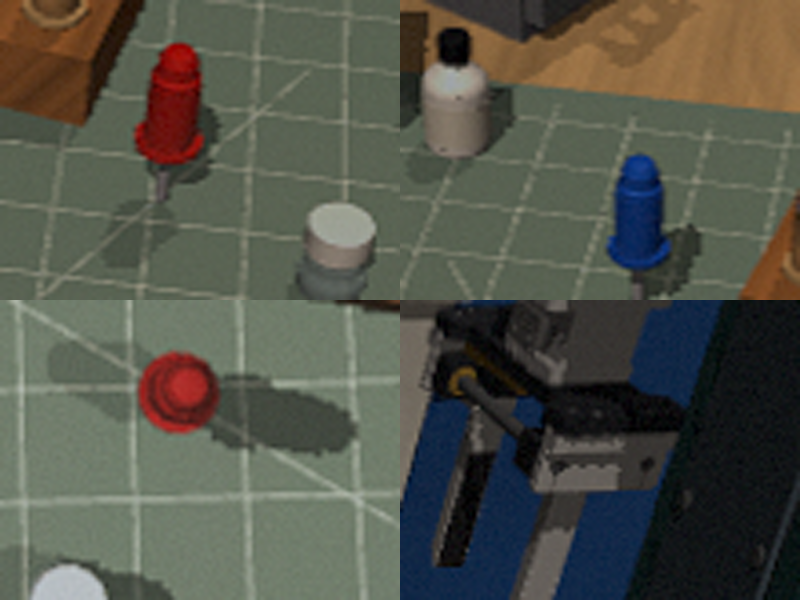

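The crops show the red and blue look-alikes as full sticks standing on their rods, red at side (394,208) and blue at side (319,171). The helmet stick is the one nearest the station. I'll move above it with the jaws turned across the stand.

arm_command([
  [0.06,0.05,0,0.05],
  [0.13,0.1,0,0.11],
  [0.2,0.16,0,0.17],
  [0.27,0.22,0,0.23],
  [0.34,0.275,0,0.28],
  [0.41,0.33,0,0.34],
  [0.48,0.385,0,0.4],
  [0.55,0.44,0,0.46],
], claw=0)

```text
time: 0.77
tool_pos: [0.4031, -0.3224, 0.2051]
ee_rot: [-3.141, -0.0, 1.232]
wrist_force: [0.5, -0.7, 0.2]
width: 0.0939
finger_force: 0.0
```

arm_command([
  [0.06,0.05,0,0.05],
  [0.12,0.09,0,0.07],
  [0.15,0.118,0,0.074],
  [0.15,0.118,0,0.074],
  [0.15,0.118,-0.05,0.074],
  [0.15,0.118,-0.05,0.074],
])

```text
time: 1.27
tool_pos: [0.4749, -0.264, 0.176]
ee_rot: [-3.134, -0.003, 1.382]
wrist_force: [-1.1, -0.4, -1.5]
width: 0.0938
finger_force: 0.0
```

```bash
python3 - <<'E'
from h import *
snap('top','t1.png'); snap('side','s1.png')
o=robot.get_obs(); print(o['time'],o['tool_pos'],o['ee_rot'],o['wrist_force'])
t=cv2.imread('pics/t1.png'); s=cv2.imread('pics/s1.png')
cv2.imwrite('pics/z4.png',np.hstack([cv2.resize(t[180:330,360:560],(400,300),interpolation=2),cv2.resize(s[40:220,260:500],(400,300),interpolation=2)]))
E
```

```text
1.3667 [ 0.47558353 -0.26517553  0.17914293] [-3.13807917e+00 -1.16179231e-03  1.38021619e+00] [-0.09346388 -0.78636085 -0.36337248]
```

View pics/z4.png

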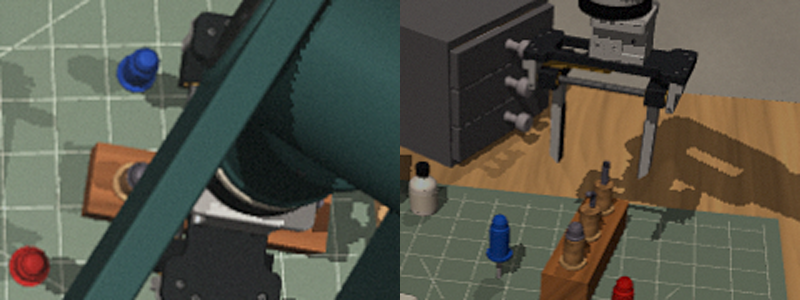

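The side view shows the open fingers above the stand, with tips at about (355,136) and (408,147). The arm hides the helmet from the top camera.

```bash
python3 - <<'E'
from h import *
p=np.array(robot.get_obs()['tool_pos']); y=1.380; d=np.array([np.sin(y),-np.cos(y),0])
for w in(.047,.053,.0595): print(w,proj('side',p+d*w),proj('side',p-d*w))
for P in [(.494,-.2515,.05),(.494,-.2515,.095)]: print(proj('side',P))
E
```

```text
0.047 [356.75640874 133.21863647] [403.20243756 142.55906485]
0.053 [353.86589244 132.63466831] [406.2445416  143.16802297]
0.0595 [350.7441049  132.00362359] [409.55112168 143.82953169]
[364.86920646 194.28124256]
[366.42430314 176.51001202]
```

arm_command([
  [0.037,0.027,0,0],
  [0.037,0.027,-0.05,0],
  [0.037,0.027,-0.05,0],
  [0.037,0.027,-0.05,0],
])

```text
time: 1.7
tool_pos: [0.4943, -0.2519, 0.155]
ee_rot: [-3.139, -0.001, 1.38]
wrist_force: [0.6, -0.1, 0.1]
width: 0.0937
finger_force: 0.0
```

arm_command([
  [0,0,-0.05,0],
  [0,0,-0.1,0],
  [0,0,-0.14,0],
  [0,0,-0.17,0],
  [0,0,-0.194,0],
  [0,0,-0.194,0],
  [0,0,-0.194,0],
])

```text
time: 2.28
tool_pos: [0.4955, -0.2523, 0.0592]
ee_rot: [3.141, 0.0, 1.38]
wrist_force: [0.4, 0.2, 0.5]
width: 0.0943
finger_force: 0.0
```

arm_command([
  [0,0,0,0],
  [0,0,0,0],
  [0,0,0,0],
  [0,0,0,0],
  [0,0,0,0],
  [0,0,0,0],
  [0,0,0,0],
  [0,0,0,0],
], claw=1)

```text
time: 2.95
tool_pos: [0.4955, -0.2516, 0.0585]
ee_rot: [-3.142, 0.0, 1.381]
wrist_force: [-0.3, -0.3, -0.4]
width: 0.0444
finger_force: 0.0
```

arm_command([
  [0,0,0,0],
  [0,0,0,0],
  [0,0,0,0],
  [0,0,0,0],
  [0,0,0,0],
  [0,0,0,0],
])

```text
time: 3.45
tool_pos: [0.4955, -0.2517, 0.0584]
ee_rot: [3.141, -0.0, 1.381]
wrist_force: [0.3, -1.0, -0.5]
width: 0.0252
finger_force: 30.0
```

```bash
python3 - <<'E'
from h import *
t=cv2.imread('pics/top0.png'); g=cv2.cvtColor(t,6)
import numpy as np
o=robot.get_obs(); print(o['tool_pos'],o['wrist_force'],o['width'],o['finger_force'])
# eyelet hole: dark pixels around (212,246) in top
r=g[236:256,202:222]; print(r[4:16,4:18])
s=cv2.imread('pics/side0.png'); g=cv2.cvtColor(s,6); print(g[306:322,302:320])
E
```

```text
[ 0.49549731 -0.25166908  0.05843931] [ 0.26542148 -0.96431843 -0.45710052] 0.02522459376999747 29.999898076057434
[[185 187 185 184 187 183 183 185 185 183 185 182 181 185]
 [188 185 186 186 189 188 189 184 186 185 185 183 186 183]
 [185 186 187 188 172 171 168 175 187 185 186 188 186 187]
 [184 184 186 171 131 115 110 125 161 183 187 186 186 188]
 [183 184 184 122  84  71  84  85 134 173 186 187 183 187]
 [183 186 178  88  51  74 147 144 154 169 185 180 183 183]
 [184 186 163  88  55 122 180 176 170 174 185 182 181 183]
 [188 187 177 106  61 137 178 174 168 172 182 185 185 185]
 [187 188 192 158 103 124 164 167 171 179 181 186 186 185]
 [187 187 192 192 164 152 169 175 183 190 188 187 187 187]
 [187 185 185 188 189 179 180 188 187 188 187 190 191 189]
 [181 183 181 181 186 185 182 179 186 184 185 184 186 186]]
[[143 141 142 142 141 145 146 144 143 142 144 143 142 145 148 149 147 139]
 [141 144 142 142 142 143 145 145 143 141 142 142 142 145 149 146 143 143]
 [142 143 139 141 144 145 144 144 143 142 143 144 143 146 145 145 145 142]
 [141 143 140 141 144 145 146 144 140 141 142 141 1
[... 224 characters left out ...]
144 146 144 143 140 142]
 [141 141 143 146 131  89  64  84 101 104 102 111 133 145 143 141 140 142]
 [140 142 142 146 146 125  85  58  86 108 100 109 133 143 141 141 141 143]
 [141 144 143 145 144 143 128  95  76 106 117 131 146 140 141 141 142 146]
 [141 147 144 144 142 142 143 144 142 143 148 147 142 141 142 141 143 148]
 [143 143 145 143 141 140 140 143 145 146 146 146 142 141 139 141 144 152]
 [144 146 145 144 142 140 140 143 145 149 147 144 141 141 141 142 150 139]
 [143 146 144 142 139 141 143 142 147 148 145 141 141 141 141 145 149 115]
 [109 110 127 134 139 145 143 143 146 149 144 141 141 141 142 147 153 107]
 [104 106 104 104 112 116 126 144 150 149 144 141 140 142 145 148 138  89]]
```

arm_command([
  [0,0,0.02,0],
  [0,0,0.05,0],
  [0,0,0.09,0],
  [0,0,0.13,0],
  [0,0,0.17,0],
  [0,0,0.21,0],
  [0,0,0.24,0],
  [0,0,0.24,0],
])

```text
time: 4.12
tool_pos: [0.4972, -0.2528, 0.1836]
ee_rot: [3.134, 0.003, 1.381]
wrist_force: [-0.3, -0.0, 0.1]
width: 0.0252
finger_force: 30.0
```

arm_command([
  [0,0.03,0,0.05],
  [0,0.08,0,0.1],
  [0,0.13,0,0.16],
  [0,0.18,0,0.22],
  [0,0.23,0,0.28],
  [0,0.28,0,0.33],
  [0,0.33,0,0.39],
  [0,0.36,0,0.44],
])

```text
time: 4.78
tool_pos: [0.4947, -0.0693, 0.1777]
ee_rot: [-3.141, -0.002, 2.31]
wrist_force: [0.8, 0.0, -0.7]
width: 0.0254
finger_force: 30.0
```

arm_command([
  [0,0.02,0,0.05],
  [0,0.04,0,0.1],
  [0,0.06,0,0.15],
  [0,0.08,0,0.2],
  [0,0.1,0,0.25],
  [0,0.12,0,0.3],
  [0,0.14,0,0.325],
  [0,0.14,0,0.325],
])

```text
time: 5.45
tool_pos: [0.4948, -0.0002, 0.1777]
ee_rot: [3.141, -0.002, 2.986]
wrist_force: [-1.3, 0.4, -1.3]
width: 0.0252
finger_force: 30.0
```

arm_command([
  [0.04,0.06,0,0],
  [0.07,0.12,0,0],
  [0.094,0.17,-0.02,0],
  [0.094,0.206,-0.05,0],
  [0.094,0.206,-0.07,0],
  [0.094,0.206,-0.072,0],
  [0.094,0.206,-0.072,0],
  [0.094,0.206,-0.072,0],
])

```text
time: 6.12
tool_pos: [0.5425, 0.1001, 0.1429]
ee_rot: [-3.141, 0.0, 2.982]
wrist_force: [0.3, 0.7, -0.2]
width: 0.0254
finger_force: 30.0
```

```bash
python3 - <<'E'
from h import *
snap('top','t2.png'); snap('side','s2.png')
o=robot.get_obs(); print(o['time'],o['tool_pos'],o['ee_rot'],o['wrist_force'])
t=cv2.imread('pics/t2.png'); s=cv2.imread('pics/s2.png')
cv2.imwrite('pics/z5.png',np.vstack([np.hstack([cv2.resize(t[180:285,140:280],(400,300),interpolation=2),cv2.resize(s[240:345,240:380],(400,300),interpolation=2)]),cv2.resize(s[180:360,140:380],(800,300),interpolation=2)*0+cv2.resize(s[200:380,140:620],(800,300))]))
E
```

```text
6.2167 [0.54298162 0.10023207 0.14367671] [3.14132029e+00 1.95940364e-03 2.98155675e+00] [-0.20244826 -0.3055203  -0.82342646]
```

View pics/z5.png

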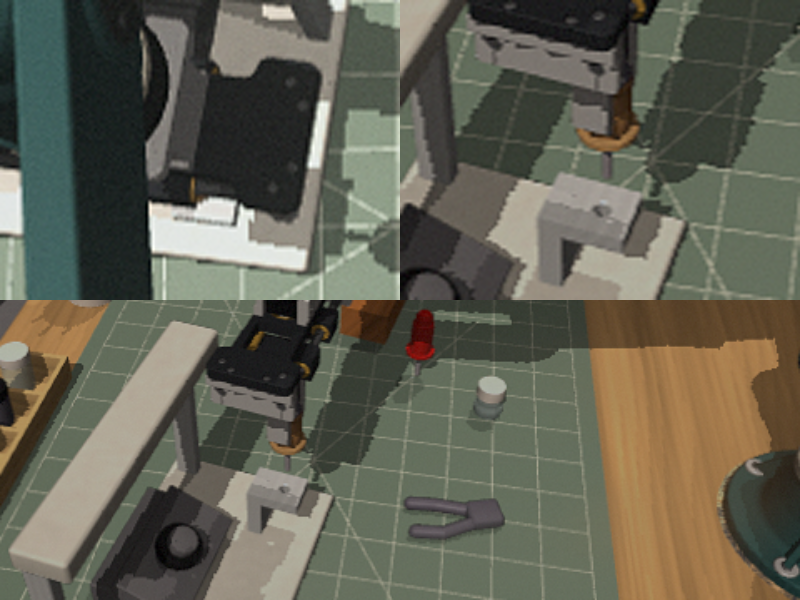

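The side view shows the rod tip at about (312.5,302) above the eyelet hole at (310.7,313.6). The arm blocks the top view of the rod. I'll work out the correction from the pixel difference.

```bash
python3 - <<'E'
from h import *
g=cv2.cvtColor(cv2.imread('pics/s2.png'),6)
print(g[288:322,302:322])
p=np.array(robot.get_obs()['tool_pos']); P=p-[0,0,.0517]
print(p,'rod proj',proj('side',P),'at z.115',proj('side',p-[0,0,.027]))
for d in ([0,0],[.005,0],[0,.005]): print(d,proj('side',[P[0]+d[0],P[1]+d[1],.07])-proj('side',P))
E
```

```text
[[101  87 110 122 113 115 112  97  93  93  87  77  58  38  38  94 122 114
  102  75]
 [100  93  92 108 119 115 114 113 113 118 119 122 121 121 123 125 118  99
   61  40]
 [117 114  96  92  96 105 118 122 116 115 118 119 120 120 125 109  80  71
   68  61]
 [136 130 101  95  97  96  98  98 105 106 107 104 101  98  95  80  76  72
   92 110]
 [151 148 132 123 111  96  89  95 101 103 104 102  99  98  92  98 105 106
  107 105]
 [122  96 115 122 134 143 145 149 116  63  44  47  84 105 103 102 103 104
  103 105]
 [120 103 103 103 102 102 105 106  94  97  77  42 115 146 142 143 141 130
  123 111]
 [131 104 104 104 104 102 105 105  96  96 101  76  88 104 102 103 105 115
  127 136]
 [111 103 104 102 104 104 105 105  94  94  96  76  86 105 105 103 107 100
  104 104]
 [103 105 105 103 106 106 104 104  95  95  94  76  91 105 107 104 105 104
  104 105]
 [105 104 106 103 105 105 106 106  93  94  93  75  89 107 104 103 104 103
  104 104]
 [102 102 104 104 104 108 105 104  94  93  97  76  88 107 106 106 105 106
  104 104]
 [102 104 104 105 104 104 104 105  96  95  94  74  89 105 107 104 106 102
  102 
[... 1306 characters left out ...]
127 128 128 131 132 131 130 145 156 157 159 161
  153 101]
 [131 132 130 130 129 129 128 128 132 130 153 165 143 127 127 146 164 167
  127  57]
 [132 131 132 129 128 128 128 129 132 133 132 131 129 124 126 128 134 137
  100  46]
 [130 130 131 128 127 126 129 130 132 136 132 127 128 126 128 129 151 129
   60  67]
 [118 118 126 122 126 127 128 133 134 133 131 127 126 128 127 132 154 123
   40  77]
 [117 119 116 113 118 117 124 131 137 132 130 129 125 128 129 132 138  99
   46  82]]
[0.54298162 0.10023207 0.14367671] rod proj [311.68079599 300.59246071] at z.115 [311.75515348 289.7331281 ]
[0, 0] [-0.0640858   9.31990458]
[0.005, 0] [-3.1449405   8.88712303]
[0, 0.005] [-0.63493344 11.67633036]
```

arm_command([
  [0.004,0.007,-0.01,0],
  [0.004,0.007,-0.03,0],
  [0.004,0.007,-0.03,0],
  [0.004,0.007,-0.03,0],
  [0.004,0.007,-0.03,0],
])

```text
time: 6.63
tool_pos: [0.5442, 0.1047, 0.1271]
ee_rot: [-3.141, -0.001, 2.983]
wrist_force: [-0.4, -0.3, -0.6]
width: 0.0254
finger_force: 30.0
```

```bash
python3 - <<'E'
from h import *
snap('side','s3.png')
o=robot.get_obs(); print(o['time'],o['tool_pos'],o['wrist_force'])
s=cv2.imread('pics/s3.png'); print(cv2.cvtColor(s,6)[294:320,302:322])
cv2.imwrite('pics/z6.png',cv2.resize(s[270:330,280:360],(800,600),interpolation=2))
E
```

```text
6.6833 [0.54445279 0.10480648 0.12745156] [ 0.21523409 -0.55129412 -1.09650904]
[[122 122 121 119 120 122 120 126  94  44  47  46  65  72  58  46  73 104
  116  92]
 [ 91  57  81 115 124 124 123 128  95  44  52  43  58  67  54  52  92 113
  117  92]
 [120 121 114  74  42  56  87 121  94  41  41  41  55  59  72 104 115 115
   97  60]
 [106 123 118 118 102  90  67  39  45  40  37  30  59  74 105 122 115  99
   66  55]
 [ 93 116 121 113 114 116 105 100 111 104 100 110 124 123 122 118 102  73
   44  49]
 [ 99  93 106 119 123 118 113 117 119 123 119 119 120 127 120  95  67  79
  103 113]
 [105  99  94  98 100 110 122 128 132 132 130 123 112  98  81  71  85 103
  109 110]
 [107 100  98  90  93  97 104 106 109 104 100  98  95  91  76  89 109 107
  106  94]
 [163 156 147 134 112  95  90  82  68  68  71  85 100 108 108 109 104 116
  133 102]
 [159 161 161 163 163 155 131 104  98  77  52  87 110 107 108 104 126 143
  124  84]
 [160 161 162 160 158 163 147 115  98  94  69  82 107 107 106 129 143 126
  106 109]
 [162 158 160 160 162 162 147 113  97  92  79  83  91  94  95 125 122 106
  104  82]

[... 490 characters left out ...]
 159 160
  163 167]
 [130 130 132 153 161 134  94  93 112 120 124 142 165 165 161 159 160 158
  163 169]
 [129 132 133 136 120  90  75  96 115 124 115 125 154 164 160 159 157 163
  165 173]
 [129 132 134 134 135 113  83  70 103 125 115 126 155 164 162 161 160 165
  168 155]
 [132 132 133 132 132 132 120  88  76 108 109 119 136 132 128 130 149 167
  170 130]
 [129 134 133 132 130 131 132 131 133 136 136 134 130 131 130 129 133 155
  159 101]
 [132 132 134 132 132 130 131 132 132 137 137 136 131 129 130 130 135 137
  113  58]
 [134 136 137 132 128 128 132 130 135 136 134 131 129 127 133 132 137 127
   85  51]
 [132 136 131 130 130 131 133 131 134 136 134 131 131 130 130 134 136 110
   59  70]]
```

View pics/z6.png

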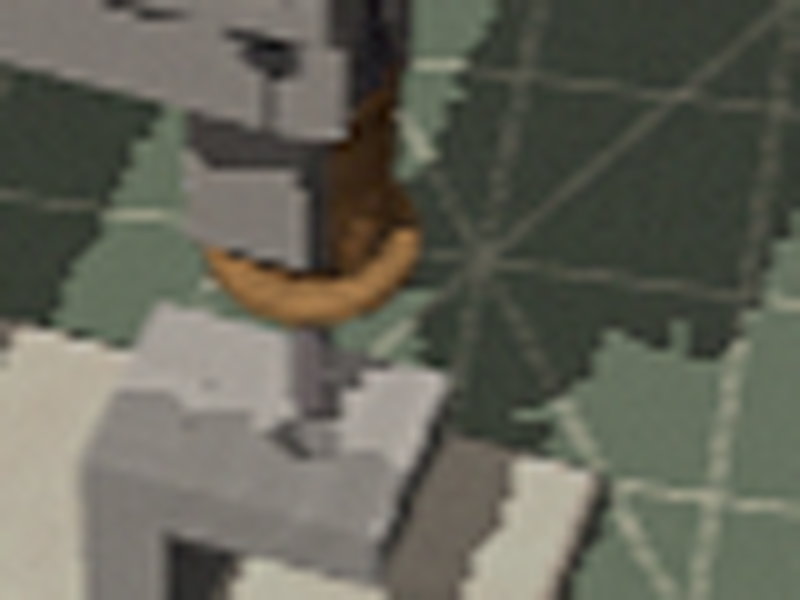

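The rod tip sits about 1 px right of the hole centre in the side view, rod at u≈311 and hole at u≈310. That is roughly 1.5 mm in x, and y agrees. I'll correct x and descend while watching the force.

arm_command([
  [0.003,0,0,0],
  [0.003,0,-0.004,0],
  [0.003,0,-0.008,0],
  [0.003,0,-0.012,0],
  [0.003,0,-0.016,0],
  [0.003,0,-0.018,0],
  [0.003,0,-0.018,0],
])

```text
time: 7.27
tool_pos: [0.5457, 0.1048, 0.118]
ee_rot: [-3.141, -0.001, 2.983]
wrist_force: [-0.0, -0.2, -0.2]
width: 0.0254
finger_force: 30.0
```

arm_command([
  [0,0,-0.006,0],
  [0,0,-0.012,0],
  [0,0,-0.018,0],
  [0,0,-0.024,0],
  [0,0,-0.03,0],
  [0,0,-0.036,0],
  [0,0,-0.036,0],
])

```text
time: 7.85
tool_pos: [0.5455, 0.1048, 0.0995]
ee_rot: [-3.141, -0.002, 2.983]
wrist_force: [0.3, -0.2, -0.1]
width: 0.0254
finger_force: 30.0
```

arm_command([
  [0,0,-0.006,0],
  [0,0,-0.012,0],
  [0,0,-0.018,0],
  [0,0,-0.024,0],
  [0,0,-0.028,0],
  [0,0,-0.028,0],
])

```text
time: 8.35
tool_pos: [0.5456, 0.1049, 0.0858]
ee_rot: [3.142, -0.001, 2.983]
wrist_force: [-0.3, -0.4, -2.1]
width: 0.0252
finger_force: 30.0
```

arm_command([
  [0,0,-0.001,0],
  [0,0,-0.002,0],
  [0,0,-0.003,0],
  [0,0,-0.003,0],
])

```text
time: 8.68
tool_pos: [0.5461, 0.1048, 0.0851]
ee_rot: [3.142, 0.0, 2.983]
wrist_force: [-0.4, -0.8, -0.7]
width: 0.0255
finger_force: 30.0
```

arm_command([
  [0,0,-0.001,0],
  [0,0,-0.002,0],
  [0,0,-0.003,0],
  [0,0,-0.004,0],
  [0,0,-0.004,0],
])

```text
time: 9.1
tool_pos: [0.5461, 0.1048, 0.0834]
ee_rot: [3.141, 0.0, 2.983]
wrist_force: [-1.3, -0.5, 3.0]
width: 0.0255
finger_force: 30.0
```

arm_command([
  [0,0,0,0],
  [0,0,0,0],
  [0,0,0,0],
  [0,0,0,0],
  [0,0,0,0],
  [0,0,0,0],
], claw=0.4)

```text
time: 9.6
tool_pos: [0.546, 0.1049, 0.0829]
ee_rot: [3.141, -0.0, 2.983]
wrist_force: [0.5, -0.2, -1.3]
width: 0.0562
finger_force: 0.0
```

arm_command([
  [0,0,0.02,0],
  [0,0,0.05,0],
  [0,0,0.1,0],
  [0,0,0.15,0],
  [0,0,0.2,0],
  [0,-0.05,0.24,0],
  [-0.08,-0.12,0.24,0],
  [-0.16,-0.2,0.24,0],
])

```text
time: 10.27
tool_pos: [0.4857, 0.0227, 0.2054]
ee_rot: [3.141, 0.004, 2.985]
wrist_force: [-0.1, -0.3, 0.8]
width: 0.0564
finger_force: 0.0
```

```bash
python3 - <<'E'
from h import *
t=snap('top','t4.png')[:,:,::-1]; s=snap('side','s4.png')[:,:,::-1]
o=robot.get_obs(); print(o['time'],o['tool_pos'],o['width'])
def c(im,x,y,w,h): return cv2.resize(im[y:y+h,x:x+w],(400,300),interpolation=2)
cv2.imwrite('pics/z7.png',np.vstack([np.hstack([c(t,100,160,180,135),c(s,210,250,160,120)]),np.hstack([c(t,60,300,200,150),c(s,350,270,200,150)])]))
E
```

```text
10.3667 [0.48183013 0.02056484 0.20389516] 0.05634391587773075
```

View pics/z7.png

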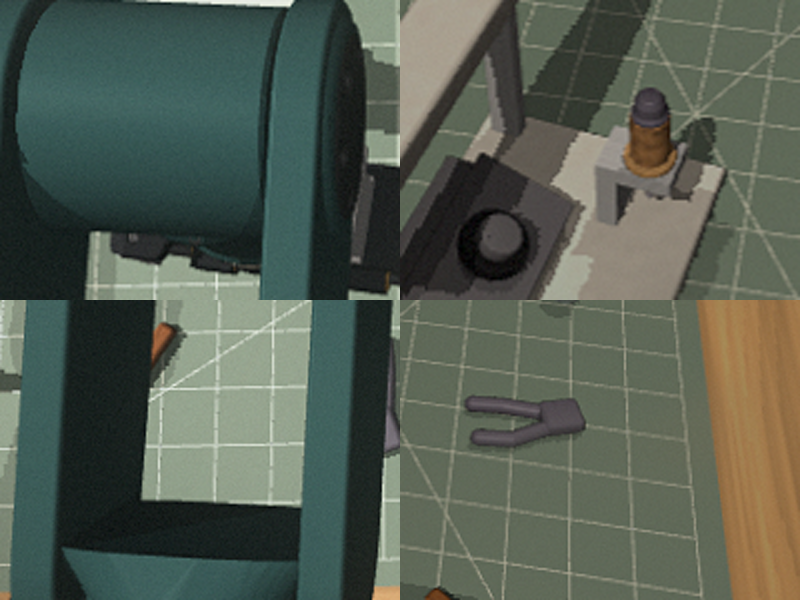

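The stick stands upright with its collar on the eyelet, at side (345,300). Next I'll locate the button, using the loaded eyelet to correct the camera bias.

```bash
python3 - <<'E'
from h import *
from scipy.optimize import least_squares
E=np.array([.5445,.1048,.070])
off={'top':np.array([212.0,246.0])-proj('top',E),'side':np.array([310.0,313.1])-proj('side',E)}; print('bias px',off)
for n,(x0,y0,r) in {'top':(170,200,14),'side':(250,345,14)}.items():
    g=cv2.cvtColor(cv2.imread(f'pics/{n}0.png'),6).astype(float); print(n,g[y0-14:y0+16,x0-14:x0+16].astype(int)[::1,::2].tolist() if 0 else '')
    b=cv2.GaussianBlur(g,(0,0),.7)[y0-20:y0+20,x0-20:x0+20]
    m=((b>58)&(b<140)).astype(np.uint8)
    if n=='top': print(np.array2string(g[190:214:1,156:186:1].astype(int),max_line_width=200))
    else: print(np.array2string(g[330:360,234:266].astype(int),max_line_width=200))
E
```

```text
bias px {'top': array([1.10759709, 1.39076457]), 'side': array([-0.15567848,  1.16815538])}
top 
[[59 53 54 56 53 48 41 30 28 29 29 27 26 33 29 28 32 30 32 31 31 30 32 26 35 48 55 52 57 53]
 [53 58 58 56 45 37 28 29 34 32 28 32 32 29 29 35 24 33 30 26 30 33 30 31 26 32 50 56 53 56]
 [55 54 54 53 41 35 32 30 26 29 33 33 32 35 34 32 30 28 25 32 31 31 31 30 30 24 34 53 56 54]
 [54 55 54 45 31 27 31 31 29 28 34 43 47 43 44 42 34 34 33 33 28 28 29 34 36 30 28 49 55 50]
 [55 53 58 44 35 28 27 34 37 49 53 51 52 54 53 51 44 38 37 38 32 32 33 28 34 27 26 34 54 57]
 [55 56 52 35 32 33 39 56 71 68 65 66 67 66 69 72 69 62 40 38 35 28 28 30 27 32 31 25 46 51]
 [54 51 42 37 34 30 74 97 97 92 90 88 89 91 86 89 87 83 56 40 40 34 29 33 31 32 26 31 34 54]
 [63 56 45 33 32 29 85 96 86 86 86 88 87 88 86 87 86 85 77 56 42 39 33 32 31 34 33 26 28 50]
 [86 77 51 35 28 46 84 87 90 84 86 86 88 87 84 87 85 86 92 73 41 41 31 37 26 32 33 29 29 52]
 [90 81 55 39 37 67 87 87 86 89 84 88 85 86 81 83 84 83 86 82 45 41 29 37 33 28 36 26 27 52]
 [88 81 58 40 30 73 88 85 86 90 83 84 86 88 88 84 83 85 86 86 54 41 33 26
[... 3506 characters left out ...]
59 70]
 [15  2  5 10  9  9 17 19  8 12 18 33 42 46 50 46 41 38 28 19 12 11 10 14 11 15 11 38 42 41 63 70]
 [14  9  6  2  7  9 18 18 20 15 14 15 17 27 28 28 24 17 12 11 10 15 11 20 18 14 33 41 43 57 71 72]
 [25  9 11  5  3  7 14 15 17 19 13 15 15 16 12 12  5 10 14 19 14  9 20 17 13 12 35 61 46 63 70 68]
 [31 21 11 10  4  6  7 10 22  8 19 10 14 11 16  5 15 14 14 15 19 11 20 13 15 17 39 66 65 70 69 72]
 [30 22 18  0 11  7  9 13 12 21 11 18 12 13 14 14 16 20 17 17 13 14 14 16 25 35 38 64 75 72 71 71]
 [37 31 23 22 17  6  4  9 16 12 18 21 14 18 20 19 20 17 17 16 12 11 15 19 25 46 59 70 72 70 72 69]
 [46 30 29 24 22  6  6  8 10 15  6 11 23 20 13 19 10  8 10  8  4 13 19 47 48 55 68 70 71 69 70 62]]
```

```bash
python3 - <<'E'
from h import *
E=np.array([.5445,.1048,.070]); yaw=np.radians(-8.8)
ot=np.array([212.0,246.0])-proj('top',E); os=np.array([310.0,313.1])-proj('side',E)
def st(p): d=p-E; c,s=np.cos(yaw),np.sin(yaw); return np.round([c*d[0]+s*d[1]-.075,-s*d[0]+c*d[1]-.085,p[2]],4)
p,e=two(np.array([168.4,201.2])-ot,np.array([250.4,343.])-os); print('btn',p,e,st(p))
for q in[(53,155),(243,181)]: r=onz('top',*(np.array(q)-ot),.202); print('bar',r,st(r))
# bar front edge profile in top: dark/bright transition
g=cv2.cvtColor(cv2.imread('pics/top0.png'),6).astype(int)
for u in(80,110,140,170,200,230): print(u,g[150:186:1,u].tolist())
# base front-left edge: bright->green
for u in(110,150,190,230): print(u,g[250:280,u].tolist())
E
```

```text
btn [0.62180114 0.17918783 0.07081566] 0.0006844897692570992 [-0.01    0.0003  0.0708]
bar [0.66148451 0.31148915 0.202     ] [0.009  0.1372 0.202 ]
bar [0.61463659 0.03275891 0.202     ] [ 0.0053 -0.1455  0.202 ]
80 [184, 184, 186, 184, 184, 184, 187, 182, 169, 137, 70, 47, 47, 80, 105, 105, 104, 105, 104, 106, 105, 110, 50, 44, 49, 49, 45, 47, 38, 131, 125, 121, 126, 125, 144, 157]
110 [187, 190, 186, 186, 186, 187, 186, 187, 188, 185, 189, 182, 165, 104, 49, 56, 54, 40, 39, 41, 40, 43, 45, 50, 44, 45, 91, 173, 171, 167, 171, 173, 188, 188, 186, 185]
140 [186, 185, 186, 186, 187, 188, 184, 185, 187, 186, 186, 186, 189, 186, 188, 172, 150, 70, 55, 52, 70, 130, 83, 81, 83, 57, 59, 94, 75, 71, 75, 73, 84, 93, 94, 91]
170 [186, 186, 186, 188, 184, 186, 183, 187, 188, 191, 188, 186, 189, 188, 188, 187, 189, 184, 185, 166, 123, 54, 48, 51, 48, 42, 44, 38, 36, 46, 41, 40, 41, 44, 46, 50]
200 [185, 186, 186, 184, 186, 190, 185, 186, 187, 185, 185, 190, 187, 188, 186, 187, 187, 187, 189, 187, 188, 189, 175, 154, 94, 55, 53, 49, 44, 47, 43, 37, 38, 42, 43, 43]
230 [186, 185, 186, 183, 187, 187, 186, 186, 187, 186, 186, 190, 186, 187, 186, 186, 190, 185, 189, 185, 187, 187, 187, 191, 188, 185, 170, 131, 60, 50, 51, 66, 83, 82, 79, 79]
110 [187, 188, 188, 187, 185, 189, 186, 124, 55, 107, 133, 124, 151, 144, 128, 128, 131, 130, 130, 129, 129, 128, 130, 129, 131, 126, 129, 130, 128, 132]
150 [189, 188, 191, 189, 188, 188, 190, 188, 189, 191, 192, 184, 134, 82, 115, 129, 129, 126, 126, 130, 127, 128, 129, 127, 125, 123, 127, 124, 129, 127]
190 [189, 189, 188, 186, 190, 190, 191, 190, 188, 189, 188, 191, 188, 188, 187, 189, 186, 144, 99, 111, 126, 126, 125, 127, 127, 125, 121, 122, 126, 129]
230 [110, 109, 109, 109, 106, 112, 118, 116, 116, 116, 114, 113, 116, 115, 106, 154, 192, 185, 190, 189, 187, 186, 147, 78, 95, 122, 125, 123, 124, 124]
```

Calibrated against the eyelet, the button top is at station (-10, 0, 71 mm), which fits the drawing. In the earlier views the gripper body looked offset to one side of the fingers. A half turn may therefore bring its short side towards the lamp bar, so I'll turn it, shut the claw and look.

arm_command([
  [-0.01,0,0.02,-0.055],
  [-0.02,0,0.04,-0.11],
  [-0.03,0,0.06,-0.165],
  [-0.04,0,0.06,-0.22],
  [-0.05,0,0.06,-0.275],
  [-0.06,0,0.06,-0.33],
  [-0.06,0,0.06,-0.385],
  [-0.06,0,0.06,-0.44],
], claw=1)

```text
time: 11.03
tool_pos: [0.4553, 0.0238, 0.2339]
ee_rot: [3.14, 0.0, 2.057]
wrist_force: [-0.5, 0.4, 0.8]
width: 0.0062
finger_force: 0.0
```

arm_command([
  [0,0,0,-0.055],
  [0,0,0,-0.11],
  [0,0,0,-0.165],
  [0,0,0,-0.22],
  [0,0,0,-0.275],
  [0,0,0,-0.33],
  [0,0,0,-0.385],
  [0,0,0,-0.44],
])

```text
time: 11.7
tool_pos: [0.4555, 0.0238, 0.2337]
ee_rot: [3.141, -0.001, 1.135]
wrist_force: [-0.5, 0.5, 0.1]
width: 0.0002
finger_force: 0.0
```

arm_command([
  [0,0,0,-0.055],
  [0,0,0,-0.11],
  [0,0,0,-0.165],
  [0,0,0,-0.22],
  [0,0,0,-0.275],
  [0,0,0,-0.33],
  [0,0,0,-0.385],
  [0,0,0,-0.44],
])

```text
time: 12.37
tool_pos: [0.4555, 0.0238, 0.2337]
ee_rot: [-3.142, -0.001, 0.214]
wrist_force: [0.5, -0.4, 0.1]
width: 0.0004
finger_force: 0.0
```

arm_command([
  [0,0.06,0,-0.055],
  [0,0.13,0,-0.11],
  [0,0.2,0,-0.165],
  [0.02,0.26,0,-0.176],
  [0.05,0.33,0,-0.176],
  [0.05,0.33,0,-0.176],
  [0.05,0.33,0,-0.176],
])

```text
time: 12.95
tool_pos: [0.4801, 0.1902, 0.2327]
ee_rot: [3.141, 0.001, -0.146]
wrist_force: [-0.3, -0.8, 0.5]
width: 0.0004
finger_force: 0.0
```

```bash
python3 - <<'E'
from h import *
t=snap('top','t5.png')[:,:,::-1].copy(); s=snap('side','s5.png')[:,:,::-1].copy()
p=np.array(robot.get_obs()['tool_pos']); print(p,robot.get_obs()['ee_rot'],robot.get_obs()['time'])
yaw=np.radians(-8.8); X=np.array([np.cos(yaw),np.sin(yaw),0]); Y=np.array([-np.sin(yaw),np.cos(yaw),0])
for im,n in((t,'top'),(s,'side')):
  for z,c in((0,(0,0,255)),(.097,(0,255,255)),(.13,(255,255,0))):
    q=[tuple(int(round(v)) for v in proj(n,p+[0,0,z]+X*a*.0375+Y*b*.0885)) for a,b in((1,1),(1,-1),(-1,-1),(-1,1))]
    if z: cv2.polylines(im,[np.array(q)],True,c,1)
    k=tuple(int(round(v)) for v in proj(n,p+[0,0,z])); cv2.circle(im,k,2,c,-1); print(n,z,k)
k=proj('side',p+[0,0,.08]); x,y=int(k[0]),int(k[1])
x0,y0=max(0,x-110),max(0,y-125)
k=proj('top',p+[0,0,.08]); a,b=max(0,int(k[0])-90),int(k[1])-125
cv2.imwrite('pics/z8.png',np.hstack([cv2.resize(s[y0:y0+250,x0:x0+220],(528,600)),cv2.resize(t[b:b+250,a:a+110],(264,600))])); print(x0,y0,a,b)
E
```

```text
[0.47985493 0.18820828 0.23323207] [ 3.14112692e+00  1.85103700e-06 -1.49428699e-01] 13.05
top 0 (121, 273)
top 0.097 (90, 263)
top 0.13 (77, 259)
side 0 (349, 283)
side 0.097 (353, 224)
side 0.13 (355, 200)
242 109 6 140
```

View pics/z8.png

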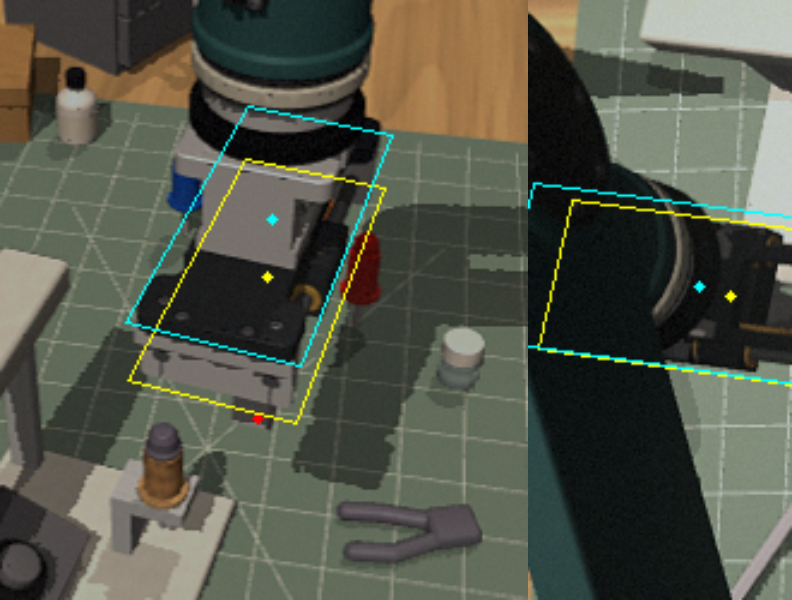

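The drawn body outline fits the picture: the body is symmetric about the fingers, with the red TCP mark at (258,420) in the crop. A bare finger therefore reaches the button's front rim about 1 to 2 mm too late, because the body meets the lamp bar first. A loose paint pot, with its white cap at top (347,365), is wider than a finger. Held in the jaws it could serve as a pusher and then be put back, so I'll measure it.

```bash
python3 - <<'E'
from h import *
E=np.array([.5445,.1048,.070])
ot=np.array([212.0,246.0])-proj('top',E); os=np.array([310.0,313.1])-proj('side',E)
t=cv2.imread('pics/top0.png'); s=cv2.imread('pics/side0.png')
def blob(im,x,y,thr):
    g=cv2.cvtColor(im,6)[y-25:y+25,x-25:x+25]; m=(g>thr).astype(np.uint8)
    n,l,st,c=cv2.connectedComponentsWithStats(m); k=1+np.argmax(st[1:,4]); return c[k]+[x-25,y-25],st[k]
a,sa=blob(t,347,365,165); b,sb=blob(s,435,252,150); print(a,sa,b,sb)
p,e=two(a-ot,b-os); print(p,e); print(two(a,b))
for z in(.03,.035,.04): print(z,onz('top',*(a-ot),z), [np.linalg.norm(onz('top',a[0]+d,a[1],z)-onz('top',a[0],a[1],z)) for d in(sa[2]/2,)])
print(np.array2string(cv2.cvtColor(s,6)[242:278,420:450],max_line_width=200))
E
```

```text
[346.70188679 365.57735849] [ 16  17  19  18 265] [435.08461538 250.77692308] [ 18  19  16  11 130]
[ 0.34606685 -0.11205603  0.0430646 ] 0.0005224281716618226
(array([ 0.34460945, -0.11400633,  0.03836863]), np.float64(0.0015517103086328504))
0.03 [ 0.34570699 -0.11239289  0.03      ] [np.float64(0.015691559564157083)]
0.035 [ 0.34594442 -0.1122725   0.035     ] [np.float64(0.015606473463448041)]
0.04 [ 0.34618185 -0.11215211  0.04      ] [np.float64(0.015521387362738972)]
[[ 97  95  94 ...  97 111 111]
 [ 95  94  94 ...  95  92  92]
 [ 94  98  94 ...  95  93  96]
 ...
 [ 95  90  75 ...  97  96  97]
 [ 96  97  89 ...  93  93  95]
 [ 95  95  95 ...  96  93  94]]
```

arm_command([
  [-0.03,-0.07,0,0],
  [-0.065,-0.145,0,0],
  [-0.1,-0.22,0,0],
  [-0.135,-0.295,0,0],
  [-0.17,-0.37,0,0],
  [-0.2,-0.445,0,0],
  [-0.235,-0.52,0,0],
  [-0.268,-0.6,0,0],
], claw=0)

```text
time: 13.72
tool_pos: [0.3444, -0.1122, 0.2338]
ee_rot: [3.141, -0.002, -0.151]
wrist_force: [0.6, -1.2, 0.3]
width: 0.0504
finger_force: 0.0
```

arm_command([
  [0,0,0,0],
  [0,0,-0.06,0],
  [0,0,-0.12,0],
  [0,0,-0.18,0],
  [0,0,-0.24,0],
  [0,0,-0.24,0],
  [0,0,-0.24,0],
])

```text
time: 14.3
tool_pos: [0.3451, -0.11, 0.1123]
ee_rot: [-3.141, 0.003, -0.151]
wrist_force: [0.8, -0.2, 0.5]
width: 0.0931
finger_force: 0.0
```

arm_command([
  [0.002,-0.004,-0.04,0],
  [0.002,-0.004,-0.08,0],
  [0.002,-0.004,-0.12,0],
  [0.002,-0.004,-0.16,0],
  [0.002,-0.004,-0.188,0],
  [0.002,-0.004,-0.188,0],
  [0.002,-0.004,-0.188,0],
])

```text
time: 14.88
tool_pos: [0.3488, -0.113, 0.021]
ee_rot: [3.141, -0.003, -0.15]
wrist_force: [-0.2, -0.7, 0.4]
width: 0.0938
finger_force: 0.0
```

arm_command([
  [0,0,0,0],
  [0,0,0,0],
  [0,0,0,0],
  [0,0,0,0],
  [0,0,0,0],
  [0,0,0,0],
  [0,0,0,0],
  [0,0,0,0],
], claw=1)

```text
time: 15.55
tool_pos: [0.3474, -0.1122, 0.019]
ee_rot: [3.142, 0.0, -0.15]
wrist_force: [-0.3, 0.0, 0.0]
width: 0.0442
finger_force: 0.0
```

arm_command([
  [0,0,0,0],
  [0,0,0,0],
  [0,0,0,0],
  [0,0,0,0],
  [0,0,0,0],
  [0,0,0,0],
])

```text
time: 16.05
tool_pos: [0.3474, -0.1123, 0.019]
ee_rot: [3.142, 0.0, -0.15]
wrist_force: [-0.1, -0.3, 0.2]
width: 0.0308
finger_force: 30.0
```

Gripped at 30.8 mm. Next is a gentle lift to see whether the pot is loose.

arm_command([
  [0,0,0.002,0],
  [0,0,0.004,0],
  [0,0,0.006,0],
  [0,0,0.006,0],
])

```text
time: 16.38
tool_pos: [0.3476, -0.1123, 0.0222]
ee_rot: [3.141, -0.0, -0.15]
wrist_force: [-0.5, 0.5, 0.5]
width: 0.031
finger_force: 30.0
```

arm_command([
  [0,0,-0.003,0],
  [0,0,-0.006,0],
  [0,0,-0.006,0],
])

```text
time: 16.63
tool_pos: [0.3475, -0.1123, 0.019]
ee_rot: [3.141, -0.0, -0.15]
wrist_force: [0.0, 0.0, -0.4]
width: 0.0311
finger_force: 30.0
```

arm_command([
  [0,0,0,0],
  [0,0,0,0],
  [0,0,0,0],
  [0,0,0,0],
  [-0.005,0,0,0],
  [-0.012,0.002,0,0],
  [-0.012,0.002,0,0],
  [-0.012,0.002,0,0],
], claw=0.5)

```text
time: 17.3
tool_pos: [0.3412, -0.1112, 0.019]
ee_rot: [3.141, -0.0, -0.15]
wrist_force: [-0.4, -0.5, 0.4]
width: 0.047
finger_force: 0.0
```

arm_command([
  [0,0,0,0],
  [0,0,0,0],
  [0,0,0,0],
  [0,0,0,0],
  [0,0,0,0],
  [0,0,0,0],
  [0,0,0,0],
], claw=1)

```text
time: 17.88
tool_pos: [0.3415, -0.1113, 0.019]
ee_rot: [3.141, -0.0, -0.15]
wrist_force: [-0.1, -0.2, 0.8]
width: 0.0316
finger_force: 30.0
```

arm_command([
  [0,0,0.02,0],
  [0,0,0.06,0],
  [0,0,0.12,0],
  [0,0,0.18,0],
  [0,0,0.24,0],
  [0,0,0.24,0],
  [0,0,0.24,0],
])

```text
time: 18.47
tool_pos: [0.3427, -0.1119, 0.1415]
ee_rot: [3.14, -0.005, -0.15]
wrist_force: [-0.5, 0.1, -1.2]
width: 0.0307
finger_force: 30.0
```

```bash
python3 - <<'E'
from h import *
s=snap('side','s6.png'); g=cv2.cvtColor(s,7)
o=robot.get_obs(); p=o['tool_pos']; print(p,o['width'],o['finger_force'])
print('old spot',g[245:257:4,428:443:3].tolist())
print('tcp px',proj('side',p)); 
m=((g>140)&(s.max(2).astype(int)-s.min(2)<45)).astype(np.uint8); k=proj('side',p).astype(int)
print(np.array2string(g[k[1]-12:k[1]+30:2,k[0]-24:k[0]+26:2],max_line_width=200))
E
```

```text
[ 0.34160562 -0.11131045  0.13960535] 0.030849759504258875 29.99987483024597
old spot [[98, 96, 97, 96, 99], [94, 96, 93, 95, 96], [96, 97, 96, 96, 94]]
tcp px [446.30291048 209.62830483]
[[116 124 115 114  96  97  97  77  66  71  57  57  55  57  59  57  41  52  71  57  53  55  53  54  56]
 [ 94  95  98  94  94  94  99  51  69  64  59  57  59  59  58  56  62  53  71  52  52  56  54  51  54]
 [ 95  94  95  95  95  96  92  41  65  67  57  60  56  56  61  60  64  57  87  69  67  63  56  56  54]
 [ 99  96  94  95  99  97  92  45  58  81  55  56  55  57  58  62  57  56  70  54  54  50  53  51  52]
 [ 99  95  98  96  98  97  93  46  58  86 112 113 112 111 114  58  50  54  69  55  53  52  54  56  51]
 [ 97  97  98  98 100  97  94  85 117 110 110 110 109 109 106  55  51  53  73  55  55  51  51  52  51]
 [ 96  97  98  95  94  98  92 106  99 107 108 108 109 109 106  51  52  54  60  53  54  58  53  59  53]
 [ 96  98  94 102 116 114 113 115 104 108 110 107 110 108 120  56  54  54  61  55  52  53  52 100  96]
 [ 99  93 124  95  94  93 104 124  83 109 110 110 111 112  76  61  64  54  63  51  54  5
[... 551 characters left out ...]
 119 115  84  62  54  57  55  57  57  58  54  56  54  55  54  55  54  55  54  98]
 [ 97  98  96  95  97  98  51  69  58  53  56  54  58  64  68  74  64  65  59  58  57  57  56  55  98]
 [ 97  96  94  96  97  89  56  68  57  55  58  56  56  58  56  53  57  59  57  58  55  62  69  72 118]
 [ 96  97  97  96  97  99 102  67  57  56  59  57  56  53  56  58  56  58  57  57  58  56  59 101  98]
 [ 96  96  99  97  98  98  91  70  56  57  59  57  58  58  58  55  58  55  60  66  55  59  58 100  96]
 [ 97  97  97  97  98  96  88  70  55  57  60  57  56  56  54  57  55  56  54  66  59  58 102  95  97]
 [ 97  97  97  97  94  97  99  67  56  58  60  58  57  55  64 100  98  97  96 114  52  59  99  95  97]]
```

The pot lifts freely and its old spot is empty. I'll carry it over the front of the button, in front of the lamp bar.

arm_command([
  [0.03,0.03,0.06,0],
  [0.08,0.08,0.12,0],
  [0.13,0.14,0.12,0],
  [0.18,0.2,0.12,0],
  [0.23,0.26,0.12,0],
  [0.28,0.32,0.12,0],
  [0.33,0.37,0.12,0],
  [0.36,0.42,0.12,0],
])

```text
time: 19.18
tool_pos: [0.5219, 0.1005, 0.196]
ee_rot: [3.14, 0.004, -0.149]
wrist_force: [-0.5, -1.3, -0.1]
width: 0.031
finger_force: 30.0
```

arm_command([
  [0.04,0.05,0,0],
  [0.08,0.09,0,0],
  [0.12,0.13,0,0],
  [0.153,0.168,0,0],
  [0.153,0.168,0,0],
  [0.153,0.168,0,0],
  [0.153,0.168,0,0],
])

```text
time: 19.77
tool_pos: [0.5969, 0.1822, 0.1971]
ee_rot: [3.14, 0.004, -0.15]
wrist_force: [-0.3, 0.2, 0.0]
width: 0.0316
finger_force: 30.0
```

arm_command([
  [0,0,-0.03,0],
  [0,0,-0.06,0],
  [0,0,-0.09,0],
  [0,0,-0.12,0],
  [0,0,-0.15,0],
  [0,0,-0.17,0],
  [0,0,-0.17,0],
])

```text
time: 20.35
tool_pos: [0.5956, 0.1814, 0.111]
ee_rot: [3.139, 0.006, -0.151]
wrist_force: [0.3, -0.2, -0.9]
width: 0.0311
finger_force: 30.0
```

arm_command([
  [0,0,-0.006,0],
  [0,0,-0.012,0],
  [0,0,-0.018,0],
  [0,0,-0.024,0],
  [0,0,-0.03,0],
  [0,0,-0.03,0],
])

```text
time: 20.85
tool_pos: [0.5976, 0.1827, 0.0984]
ee_rot: [3.141, 0.001, -0.15]
wrist_force: [-0.6, 0.1, -1.4]
width: 0.0315
finger_force: 30.0
```

```bash
python3 - <<'E'
from h import *
s=snap('side','s7.png'); g=cv2.cvtColor(s,7)
o=robot.get_obs(); p=o['tool_pos']; print(o['time'],p,o['wrist_force'],o['wrist_torque'])
for z in(-.019,0,.097): print(z,proj('side',p+np.array([0,0,z])))
print(np.array2string(g[310:360:2,236:300:2],max_line_width=220))
E
```

```text
20.9 [0.59773216 0.18275112 0.09861799] [-1.08227523  0.36967957 -0.32265141] [ 0.06666159  0.03013826 -0.0209062 ]
-0.019 [265.09096249 342.28282158]
0 [264.41689829 334.10340076]
0.097 [260.59033757 287.98770454]
[[ 27  31  28  30  28  30  30  37  38  37  35  38  36  21  31  31  54  36   4  44  79 194 192 149 104 106 108 106 100 100 101 102]
 [ 27  23  32  30  27  31  31  36  39  36  35  36  22  18  19  21  18  10  20  57 127 194 196 102 107 108 107 102 104 100  99  88]
 [ 30  27  33  25  31  30  28  74  78  37  36  38  14  13  23  15   0  10  31  54  99 197 150 106 106 112 106 100  99  97 101  84]
 [ 32  45  35  47  28  35  37  57  38  36  35  31   3  24  12   7   9   9  17  58  98 197 106 107 111 108  88  94 104 101 101 104]
 [ 37  36  43  34  29  39  37  37  35  37  36  11   5  30  85  80  52   7  19  60 102 158 107 109 108 110  79  69  72  70  86  68]
 [ 24  26  28  36  39  40  36  36  35  34  28   2  46  46  82  82  82  59   6  63  98 154 108 110 108 110  82  71  70  72  68  69]
 [ 26  27  25  27  25  29  27  48  42  23  17  37  55  52  79  82  84  82   3  61 167 107 110 110 1
[... 1690 characters left out ...]
115  96  77  79  70 163 165 162 164 163 161]
 [ 12   9   0  61  73  79  80  81  77  73  43  39  61  77  66  91  81  58  79 111 112  95  72  67 155 166 167 165 163 166 164 162]
 [ 10  10  10  20  60  69  67  61  53  32  13  21  16  50  72  88  91  69  76 165 184 184 190 192 193 165 164 164 167 168 166 164]
 [  6  13  17  16  20  32  40  33  21  14  17  15  42  49  86  89  63  82 103 179 199 196 194 195 196 199 162 165 164 166 163 165]
 [ 12   6  16  17  20  15  20  19  15  22  20  15  46  82  88  89  68  78 110 201 197 197 195 195 195 163 163 161 162 161 162 162]
 [ 32  16  14  15  20  21  19  19  16  13  10  31  78  88  90  64  78 103 182 198 196 196 194 192 198 176 163 163 162 163 160 163]]
```

arm_command([
  [0,0,-0.004,0],
  [0,0,-0.008,0],
  [0,0,-0.012,0],
  [0,0,-0.016,0],
  [0,0,-0.016,0],
])

```text
time: 21.32
tool_pos: [0.5976, 0.1827, 0.0903]
ee_rot: [3.141, 0.001, -0.15]
wrist_force: [-0.7, -0.4, -0.3]
width: 0.0315
finger_force: 30.0
```

arm_command([
  [0,0,-0.002,0],
  [0,0,-0.004,0],
  [0,0,-0.004,0],
])

```text
time: 21.57
tool_pos: [0.5979, 0.1827, 0.0888]
ee_rot: [3.141, 0.0, -0.15]
wrist_force: [-0.3, 0.2, -0.1]
width: 0.031
finger_force: 30.0
```

arm_command([
  [0,0,-0.002,0],
  [0,0,-0.004,0],
  [0,0,-0.004,0],
])

```text
time: 21.82
tool_pos: [0.5978, 0.1827, 0.0868]
ee_rot: [3.141, 0.0, -0.15]
wrist_force: [-0.1, 0.2, -0.3]
width: 0.031
finger_force: 30.0
```

arm_command([
  [0,0,-0.002,0],
  [0,0,-0.004,0],
  [0,0,-0.004,0],
])

```text
time: 22.07
tool_pos: [0.5982, 0.1828, 0.0853]
ee_rot: [-3.142, -0.001, -0.15]
wrist_force: [-0.2, -0.7, 0.9]
width: 0.0308
finger_force: 30.0
```

arm_command([
  [0,0,-0.002,0],
  [0,0,-0.004,0],
  [0,0,-0.004,0],
])

```text
time: 22.32
tool_pos: [0.5984, 0.1827, 0.0835]
ee_rot: [-3.141, -0.001, -0.15]
wrist_force: [0.1, -0.3, 2.9]
width: 0.0313
finger_force: 30.0
```

arm_command([
  [0,0,-0.002,0],
  [0,0,-0.004,0],
  [0,0,-0.004,0],
])

```text
time: 22.57
tool_pos: [0.5984, 0.1828, 0.0814]
ee_rot: [-3.141, -0.001, -0.15]
wrist_force: [0.4, 0.2, 3.4]
width: 0.0309
finger_force: 30.0
```

arm_command([
  [0,0,-0.002,0],
  [0,0,-0.004,0],
  [0,0,-0.004,0],
])

```text
time: 22.82
tool_pos: [0.5983, 0.1828, 0.0794]
ee_rot: [-3.141, -0.001, -0.15]
wrist_force: [1.2, -0.5, 3.7]
width: 0.0312
finger_force: 30.0
```

arm_command([
  [0,0,-0.002,0],
  [0,0,-0.002,0],
  [0,0,-0.002,0],
])

```text
time: 23.07
tool_pos: [0.5984, 0.1828, 0.079]
ee_rot: [-3.141, -0.002, -0.15]
wrist_force: [-0.8, -0.4, 6.4]
width: 0.0313
finger_force: 30.0
```

arm_command([
  [0,0,-0.002,0],
  [0,0,-0.002,0],
  [0,0,-0.002,0],
])

```text
time: 23.32
tool_pos: [0.5985, 0.1829, 0.0789]
ee_rot: [-3.141, -0.002, -0.15]
wrist_force: [-1.3, -0.1, 8.7]
width: 0.0309
finger_force: 30.0
```

arm_command([
  [0,0,-0.002,0],
  [0,0,-0.002,0],
  [0,0,-0.002,0],
])

```text
time: 23.57
tool_pos: [0.5986, 0.1829, 0.0788]
ee_rot: [-3.141, -0.002, -0.15]
wrist_force: [-2.4, -0.9, 11.7]
width: 0.0311
finger_force: 30.0
```

arm_command([
  [0,0,-0.002,0],
  [0,0,-0.003,0],
  [0,0,-0.003,0],
])

```text
time: 23.82
tool_pos: [0.5986, 0.1829, 0.0786]
ee_rot: [-3.141, -0.003, -0.15]
wrist_force: [-4.3, -0.7, 15.9]
width: 0.031
finger_force: 30.0
```

```bash
python3 - <<'E'
from h import *
a=cv2.cvtColor(cv2.imread('pics/s7.png'),6).astype(int); b=cv2.cvtColor(snap('side','s8.png'),7).astype(int)
print(np.array2string(a[334:358:2,236:262:2],max_line_width=200)); print(np.array2string(b[334:358:2,236:262:2],max_line_width=200))
o=robot.get_obs(); print(o['tool_pos'],o['wrist_force'],o['wrist_torque'])
E
```

```text
[[111 136 134 131 133 132 133 132  90 128 130 118  58]
 [ 32  39  46  74 131 132 133 136 104 133 130 127  48]
 [ 35   8  13   1  29  82  94 133 105 133 131 128 104]
 [  8   4  11  33  64  73  72 125 131 129 133 121 128]
 [  4   3  20  37  77  74  71 122 132 131 129 132 131]
 [  4   7  28  34  80  68  74  93 130 131 132 133 129]
 [  9  12  28  66  83  77  75  74  76 112 123 126 135]
 [ 15  10  18  73  84  82  78  75  72  81 104  80  85]
 [ 12   9   0  61  73  79  80  81  77  73  43  39  61]
 [ 10  10  10  20  60  69  67  61  53  32  13  21  16]
 [  6  13  17  16  20  32  40  33  21  14  17  15  42]
 [ 12   6  16  17  20  15  20  19  15  22  20  15  46]]
[[ 74  25  23  28  26  27  29  27  31  25  16  22  56]
 [134 135 130 124  61  31  25  20  25  26  16  56  54]
 [133 132 133 128 135 133 125 107  27  67 129  59  56]
 [133 132 131 132 133 133 132 138 134 134 122  55  64]
 [133 134 133 130 131 134 136  61  77 114 135  66  55]
 [ 83 136 137 134 133 131 134 131  88  67 130 133  64]
 [  1   0  59  86 122 137 133 132  85 137 132 135  58]
 [  4   8  16  85  78  78  94 127  97 134 133 135  87]
 [  3   2   4  65  86  80  75 131 135 132 131 133 126]
 [  9  10   6  23  68  82  82 114 134 133 133 131 131]
 [  2   3  20  11  15  34  48  38  53 103 124 134 134]
 [  6   7  19  19  20  15  14  18  15  49  77  85 103]]
[0.59857828 0.18287001 0.07858406] [-4.54838464 -1.55705943 16.31492758] [-0.24337797  0.6035637   0.0181464 ]
```

The force rises sharply to 16 N after about 6.5 mm of vertical travel, which is the full stroke, so the button is fully down. I'll release it and put the pot back.

arm_command([
  [0,0,0.01,0],
  [0,0,0.03,0],
  [0,0,0.06,0],
  [0,0,0.1,0],
  [0,0,0.14,0],
  [0,0,0.18,0],
  [0,0,0.24,0],
  [0,0,0.24,0],
])

```text
time: 24.53
tool_pos: [0.5998, 0.1832, 0.2002]
ee_rot: [-3.139, -0.008, -0.15]
wrist_force: [-0.3, -0.1, 0.0]
width: 0.0312
finger_force: 30.0
```

arm_command([
  [-0.05,-0.05,0,0],
  [-0.11,-0.11,0,0],
  [-0.17,-0.17,0,0],
  [-0.22,-0.23,0,0],
  [-0.27,-0.29,0,0],
  [-0.32,-0.35,0,0],
  [-0.37,-0.41,0,0],
  [-0.42,-0.46,0,0],
])

```text
time: 25.2
tool_pos: [0.3855, -0.0483, 0.1926]
ee_rot: [3.141, 0.003, -0.15]
wrist_force: [0.8, -0.3, -0.7]
width: 0.0312
finger_force: 30.0
```

arm_command([
  [-0.05,-0.06,0,0],
  [-0.09,-0.12,0,0],
  [-0.09,-0.12,-0.05,0],
  [-0.09,-0.12,-0.11,0],
  [-0.09,-0.12,-0.17,0],
  [-0.09,-0.12,-0.23,0],
  [-0.09,-0.12,-0.28,0],
  [-0.09,-0.12,-0.28,0],
])

```text
time: 25.87
tool_pos: [0.3374, -0.1046, 0.0478]
ee_rot: [-3.137, 0.014, -0.15]
wrist_force: [-0.9, 0.6, -0.9]
width: 0.0311
finger_force: 30.0
```

arm_command([
  [0.006,-0.012,-0.01,0],
  [0.006,-0.012,-0.02,0],
  [0.006,-0.012,-0.03,0],
  [0.006,-0.012,-0.04,0],
  [0.006,-0.012,-0.05,0],
  [0.006,-0.012,-0.05,0],
  [0.006,-0.012,-0.05,0],
])

```text
time: 26.45
tool_pos: [0.3459, -0.1132, 0.0295]
ee_rot: [3.142, 0.0, -0.15]
wrist_force: [-0.7, -0.0, -0.7]
width: 0.0311
finger_force: 30.0
```

arm_command([
  [0,0,-0.002,0],
  [0,0,-0.004,0],
  [0,0,-0.004,0],
])

```text
time: 26.7
tool_pos: [0.346, -0.1133, 0.0276]
ee_rot: [3.141, -0.0, -0.15]
wrist_force: [0.4, -0.0, -0.2]
width: 0.0314
finger_force: 30.0
```

arm_command([
  [-0.008,0.003,-0.004,0],
  [-0.008,0.003,-0.008,0],
  [-0.008,0.003,-0.012,0],
  [-0.008,0.003,-0.014,0],
  [-0.008,0.003,-0.014,0],
])

```text
time: 27.12
tool_pos: [0.3417, -0.1116, 0.0201]
ee_rot: [-3.141, 0.001, -0.15]
wrist_force: [-0.5, -0.7, -0.4]
width: 0.0311
finger_force: 30.0
```

arm_command([
  [0,0,-0.002,0],
  [0,0,-0.003,0],
  [0,0,-0.003,0],
])

```text
time: 27.37
tool_pos: [0.3421, -0.1118, 0.0191]
ee_rot: [3.141, -0.0, -0.15]
wrist_force: [-0.2, -0.1, -1.4]
width: 0.0313
finger_force: 30.0
```

arm_command([
  [0,0,-0.002,0],
  [0,0,-0.002,0],
])

```text
time: 27.53
tool_pos: [0.3423, -0.1119, 0.019]
ee_rot: [3.141, -0.001, -0.15]
wrist_force: [-2.0, 1.3, 4.7]
width: 0.0308
finger_force: 30.0
```

arm_command([
  [0,0,0,0],
  [0,0,0,0],
  [0,0,0,0],
  [0,0,0,0],
  [0,0,0,0],
  [0,0,0,0],
  [0,0,0,0],
  [0,0,0,0],
], claw=0.2)

```text
time: 28.2
tool_pos: [0.3419, -0.1118, 0.0179]
ee_rot: [3.142, 0.0, -0.15]
wrist_force: [1.0, 0.5, -0.4]
width: 0.0747
finger_force: 0.0
```

arm_command([
  [0,0,0.02,0],
  [0,0,0.06,0],
  [0,0,0.12,0],
  [0,0,0.18,0],
  [0,0,0.24,0],
  [0,-0.06,0.3,0],
  [0,-0.12,0.34,0],
  [0,-0.18,0.34,0],
])

```text
time: 28.87
tool_pos: [0.3442, -0.2044, 0.1947]
ee_rot: [3.136, -0.01, -0.148]
wrist_force: [1.1, 0.1, 0.2]
width: 0.0755
finger_force: 0.0
```

```bash
python3 - <<'E'
from h import *
s=snap('side','s9.png'); snap('top','t9.png'); g=cv2.cvtColor(s,7).astype(int); a=cv2.cvtColor(cv2.imread('pics/side0.png'),6).astype(int); b=cv2.cvtColor(cv2.imread('pics/s4.png'),6).astype(int)
def d(n,x0,x1,y0,y1,r): print(n,np.abs(g-r)[y0:y1,x0:x1].mean().round(1))
d('loaded stick vs s4',325,360,280,330,b); d('button vs side0',234,266,330,360,a); d('pot vs side0',420,452,240,275,a)
d('canister/forearm vs side0',370,395,130,180,a)
m=(g[240:275,415:455]>150); ys,xs=np.nonzero(m); print('cap px',xs.mean()+415,ys.mean()+240,m.sum())
o=robot.get_obs(); print(o['time'],o['tool_pos'],o['width'],o['finger_force'])
E
```

```text
loaded stick vs s4 4.8
button vs side0 2.7
pot vs side0 4.7
canister/forearm vs side0 2.1
cap px 436.4 251.42105263157896 95
28.9667 [ 0.34230873 -0.20526771  0.19008937] 0.075097299675554 0.0
```

```bash
python3 - <<'E'
import cv2,numpy as np
a=cv2.imread('pics/s4.png');b=cv2.imread('pics/s9.png')
t=a[284:326,332:358]; r=cv2.matchTemplate(b[274:336,322:368],t,cv2.TM_CCOEFF_NORMED); print(r.max(),cv2.minMaxLoc(r)[3])
from h import robot
robot.get_obs(); print(np.abs(a.astype(int)-b)[280:330,325:360].mean(2).astype(int)[::4,::2])
E
```

```text
0.984835 (10, 10)
[[ 4  3  1  2  3  3  1  2  2  4  3  2  4  3  3  4  6  1]
 [ 3  2  2  4  2  3  1  1  3  4  1  4  3  5  2  2  5  6]
 [ 4  1  2  3  2  1  4  4  4  4  3  2  5  1  2  3  5  5]
 [ 3  2  2  3  3  4  6  1  2  3  4  3  2  0  4  3  5  1]
 [ 1  6  3  4  3  5  4  3  0  4  3  2  3  6  3  2  2  3]
 [ 3  5  1  5  2  3  3  3  3  2  2  5  3  5  3  0  1  4]
 [ 5  1  2  1  3  0  4  3  3  5  0  3  3  6  6  3  1  3]
 [ 1  2  0  1  1  4  2  3  2  3  3  4  4  5  1  2  2  3]
 [ 1  0  1  5  2  0  3  1  4  2  7  1  2  3  5  1  5  2]
 [ 0  4  2  1  5  8  2  6  1  2  1  4  2  3  5  1  9 19]
 [ 6  2  2  5  4  0  4  1  2  1  3  4  1  2  7  2 24 24]
 [ 3  2  6  6  2  6  2  3  3  1  3  3  1 20 21 16 23 20]
 [28 19 21 18 22 13  6  2 10  9 15 23 25 14 15 17 21 21]]
```

The stick hasn't moved; the difference is only the arm's shadow. The button is back up, the pot is on its spot and the gripper is clear. I'll hand in.

```bash
python3 -c "
from bench import robot
print(robot.close_job())"
```

```text
the job is handed in; nothing more can be done
None
```

Job handed in: the helmet stick is seated in the eyelet and released, and the button was then pressed to its stop and let go. I pressed it with a loose white-capped paint pot, since put back on its spot, because the bare gripper would have met the lamp bar first; the other two sticks were left alone.

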